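Open the colour-dial padlock on the chemicals box and hold it up

TASK

The padlock on the chemicals box has only its last colour left to dial: turn the dial, either way round, feeling its clicks, until the green dot has clicked in at the white index line beside the shackle, then pull the lock body back against the staple so that the shackle comes fully open. Slide the freed toe of the shackle out of the staple, lift the lock off and finish while holding it up, lying level with the dial upward and the shackle still fully open, at least 10 cm above the box lid. Leave the beakers, the dropper bottle and the spatula where they are.

Things in the scene. Friction and masses are not known exactly. Their poses are not given: they have to be found in the camera images.
- chem_box: Grey steel chemicals box with a blue top, 240 (x) x 320 (y) x 110 mm high, fixed to the table. Origin: centre of its underside; z up. Its flat top (the lid, at height 110 mm) carries the padlock and the staple. A hasp strap runs flush in the top along the box's y beneath the staple.
- staple (a point): Middle of the opening of the staple, 13 mm above the box top: a fixed upright loop of 5 mm dark steel wire that stands in the y-z plane of the box (its opening is looked through along the box's x). The opening is 14 mm wide (y) and reaches 22.5 mm above the top; the loop's top is 27.5 mm above the top. The axes are the box's.
- lock: Brass dial padlock, loose, 0.3 to 0.45 kg in all, lying flat on the box top, dial up. Body 62 (x) x 52 (y) x 26 mm thick. Origin: centre of the body's underside, on the dial's axis; z up through the dial, x towards the shackle, which leaves the +x end face (31 mm from the origin) 13 mm above the underside. It can be gripped across its 52 mm width (along y): the box top beside it is free.
- index (a point): Middle of the white index line on the lock's top face, 26 mm from the dial's axis towards the shackle (lock +x). At the start the lock's axes lie nearly along the box's; the toe leg of the shackle lies through the staple with 7 to 20 mm of slack either way along x. While the dial is turned the staple keeps the lock from turning along.
- knob (a point): On the dial's axis, 38.5 mm above the lock's underside: middle of the round fluted knob, 25 mm in diameter, which stands from 29.5 to 47.5 mm above the lock's underside and can be gripped at any yaw. Below it is the black dial plate, 44 mm in diameter, with eight coloured dots. The axes turn with the dial.
- green_dot (a point): Centre of the green dot on the dial plate, 17.5 mm from the dial's axis. Counter-clockwise seen from above the dots are white, red, blue, green, yellow, purple, orange and pink, 45 degrees apart.
- dial (a joint): Angle of the dial relative to the lock body, rad, growing clockwise seen from above; 0 with the white dot at the index. No stops; it clicks in every 0.785 rad (peak about 0.1 N m); let go within 0.3 rad of a click it falls in. Green is at the index at 2.356 or, one turn back, -3.927; starts lie between -2.6 and 1.1. Only within 0.12 rad of green is the shackle released; else it stops at 2 to 4 mm.
- shackle (a joint): How far the shackle is drawn out of the lock body, m: 0 shut, 0.022 fully open (stop). Released, it slides with about 4 N of friction and stays where it is put. Drawing the body away (lock -x) along the box top takes up the slack, the inside of the bow meets the staple and then the shackle opens. With the shackle open the dial is held.
- toe_tip (a point): End of the toe leg of the shackle, an 8 mm steel U in the lock's x-y plane: legs at y = -18 (heel, stays in the body) and y = +18 mm (toe), bow of 18 mm mean radius, its far edge 46 mm from the body's end face when shut, 68 mm open. Shut, the tip is 8 mm inside the body; open, 14 mm clear of the end face: with the 5 mm thick staple in that gap the lock lifts straight up.
- beaker_a: Empty glass beaker on the wooden tray, 62 mm in diameter, 82 mm high; leave it. Origin: centre of its underside.
- beaker_b: Second beaker like the first on the wooden tray; leave it. Origin: centre of its underside.
- dropper_bottle: White plastic dropper bottle with a red cap and tip, 38 mm in diameter, 98 mm high, on the table beside the box; leave it. Origin: centre of its underside.
- spatula: Steel spatula, 140 mm long, 4 mm thick, lying on a sheet of paper beside the box; leave it. Origin: centre of its underside.
- tray: Low wooden tray beside the box, 170 x 210 mm, sides 22 mm high, handles to 46 mm, fixed. Origin: centre of its underside.
Not all that is in view belongs to the job. Leave any turquoise look-alike of the lock alone.

How it is judged:
On the way, in this order (a step that is already met when the one before it is completed fails the run):
1. the green dot has clicked in at the index, the shackle still shut ((value of joint dial between 2.206 and 2.506 rad or value of joint dial between -4.077 and -3.777 rad) and value of joint shackle below 0.005 m), for 0.2 s.
2. the shackle is drawn fully open while the lock is still on the staple (value of joint shackle above 0.019 m and z of lock in the frame of chem_box below 0.14 m), for 0.1 s.
At the end, for the whole second after the job is handed in: The lock is held by the gripper (more than 2 N), still (under 30 mm/s), clear of the box, its underside more than 80 mm above the box top, dial upward within 0.3 rad of level, the shackle drawn out more than 18 mm (z of lock in the frame of chem_box above 0.19 m and value of joint shackle above 0.018 m and angle between lock's own z axis and vertical below 0.3 rad and contact force between lock and the fingers above 2 N and contact force between lock and chem_box below 0.1 N and linear speed of lock below 0.03 m/s); the arm keeps its last pose, push and grip.
It fails at once if a beaker was shoved (more than 25 mm) (distance of any of beaker_a, beaker_b from where it was at the start of the episode above 0.025 m).
It fails at once if the dropper bottle was shoved (more than 25 mm) (distance of dropper_bottle from where it was at the start of the episode above 0.025 m).
It fails at once if the spatula was shoved (more than 25 mm) (distance of spatula from where it was at the start of the episode above 0.025 m).
It also fails if it takes over 61 s, if anything falls off the work surface, if the arm or the gripper's body presses on something with over 40 N, if the wrist force passes 120 N, or if a joint passes its speed limit or range.

ROBOT

A 6-joint arm with a two-finger parallel gripper is mounted at the origin on the work surface. World frame = base frame: x ahead of the robot, y to its left, z up, the work surface at z = 0. Lengths are in m, angles in rad, forces in N, time in s.
With the tool pointing down it reaches from about 0.35 to 0.975 m from the base axis. Payload 4.9 kg.
Tool frame: the origin (TCP) lies on the centre line of the jaws, within the pads' length; the fingertips stand 22 mm ahead of it and the grasp point (between the pads) lies 3 mm ahead of it; z points along the fingers, y is the direction in which the jaws open and shut (so a half turn about z gives the same grasp; the last joint's range is limited). The gripper opens to 85 mm and grips with 20 to 120 N. Pads are 22 mm wide; open, the fingers measure 114 mm over their backs; the gripper's body (76 mm by 85 mm) begins 54 mm behind the grasp point. The pads swing forward as they close: fully open they stand 13 mm farther back than shut.
Start: joints at [-1.423, 0.053, 1.613, -0, 1.476, -0.119], TCP at [0.165, -0.603, 0.253] pointing down, gripper open.
Joint ranges: [-3.01, 3.01], [-1.01, 2.22], [0.06, 2.58], [-1.02, 4.17], [0.09, 2.62], [-3.14, 3.14]. Speed limits (rad/s): [2.57, 2.57, 3.14, 3.14, 3.14, 3.14].

INTERFACE

Orientations are given as a unit quaternion [x, y, z, w].
In Python, from plant import monitor, imaging, ticket gives the robot as it stands. The module is installed in compiled form; this text tells all that it offers.
- The arm moves only by the tool jog_arm, never from a script. Its argument "steps" is a list of rows, each a list of 3 entries, a list of its own where there are three numbers: the shift along the tool's x, y, z in units of 0.02 m (1.0 is 0.02 m), then the turn, a rotation vector about the tool's x, y, z in units of 5 degrees (1.0 is 5 degrees), then the gripper command: -1 is shut, 1 is fully open, values between are in proportion. A call has 1 to 5 rows; each row shifts and turns the pose as measured when the row begins, along the tool's axes as they then stand; what a row does not reach is not made up. A row lasts 1/10 s, in which the tool goes at most 50 mm and 8.59 degrees, less where a joint would pass 70% of its speed; a pose out of reach is approached as far as the arm can. A call with a number of a shift or a turn outside -1 to 1 is refused whole. A call with a gripper value outside its range is refused whole. The fingers move at their own pace and stop on an object; "grip_force" is the grip in N (left out, the last holds). Time passes only in rows, so rows that do not move let the fingers close. It gives the time, the measured TCP pose, the force and the opening at its end, in the units of the state.
- monitor.get_state(): the state, without advancing time (a new reading comes with each control period).
- imaging.camera(name): name is "side" or "top"; returns a dict with "color" (420x560x3 uint8, red, green, blue), "camera_matrix" (3x3 intrinsics, pixels), "k1" (the pictures are not rectified: a ray, as slopes to the right and down, at radius r is drawn at 1 + k1 r^2 times it, then the intrinsics apply), "position" and "attitude" of the camera in the world. Camera axes: x right, y down, z forward; pixel columns grow to the right and rows downward; lengths in m; the calibration is good to about 2 mm. A picture is of the moment at which its call begins. There is no depth.
- ticket.job_done(): hands the job in, once; it reports no verdict.
The state is a dict: "time_s": time; "joint_positions": joint angles; "joint_vel": joint speeds; "tau": joint torques, N m; "tool_pos": TCP position; "ee_rot": TCP orientation; "contact_force": force on the tool from outside, world axes, zero at the start; "wrist_torque": the same for the moment, N m; "gripper_width": opening from 0.0 (shut) to 1.0 (fully open).
Only numpy, scipy, OpenCV 4.12 (cv2) and the standard library are available. Lean on these libraries where they do the work, as an engineer would, in place of code of your own. Each camera call takes 0.05 s, during which the arm holds its last target.

## Working session

There is one attempt and no reset: what is moved stays moved. The work goes in short steps, Python scripts to look and compute and a tool call to move; the robot and the scene stay as the last step left them, time stands still between calls to the robot, and variables do not carry over. Pictures are saved under pics/ and viewed, and the job is handed in when it is done.

Besides the shell and the picture viewer there is one more tool, called after ">>>" as name(argument=value, ...), one argument or row to a line, values as JSON. jog_arm: Moves the arm, as the interface text tells. Shifts and turns lie within -1 to 1; 1 stands for 0.02 m of shift or 5 degrees of turn. Its arguments: {"type":"object","properties":{"steps":{"type":"array"},"grip_force":{"type":"number"}},"required":["steps"]}

```bash
mkdir -p pics; cat > h.py <<'E'
import numpy as np, cv2, sys
from plant import monitor, imaging, ticket
from scipy.spatial.transform import Rotation as R
def shot(n,fn):
    c=imaging.camera(n); cv2.imwrite('pics/'+fn,c['color'][:,:,::-1]); np.save('pics/'+fn+'.npy',c,allow_pickle=True); return c
def Rm(c):
    a=np.array(c['attitude'],float)
    return a if a.shape==(3,3) else R.from_quat(a).as_matrix()
def ray(c,u,v):
    K=np.array(c['camera_matrix']); k=c['k1']
    d=np.array([k,0,0,0,0],float)
    p=cv2.undistortPoints(np.array([[[u,v]]],float),K,d)[0,0]
    return np.array(c['position']),Rm(c)@np.array([p[0],p[1],1])
def at_z(c,u,v,z):
    o,d=ray(c,u,v); return o+d*(z-o[2])/d[2]
def proj(c,P):
    K=np.array(c['camera_matrix']); P=np.atleast_2d(P)
    q=(P-np.array(c['position']))@Rm(c)
    return cv2.projectPoints(q.reshape(-1,1,3),np.zeros(3),np.zeros(3),K,np.array([c['k1'],0,0,0,0],float))[0].reshape(-1,2)
def load(fn): return np.load('pics/'+fn+'.npy',allow_pickle=True).item()
E
python3 - <<'E'
from h import *
for n in('top','side'):
    c=shot(n,n+'0.png'); print(n,c['camera_matrix'],c['k1'],c['position'],c['attitude'])
print(monitor.get_state())
E
```

```text
top [[433.53801948   0.         280.13522395]
 [  0.         433.53801948 213.09648561]
 [  0.           0.           1.        ]] 0.016095390951289625 [0.37654432 0.04351151 1.19242296] [ 0.71426577 -0.69535667  0.05061988 -0.06116477]
side [[502.91734338   0.         276.92135223]
 [  0.         502.91734338 213.95843127]
 [  0.           0.           1.        ]] 0.014230091974183297 [ 0.19001676 -0.7896937   1.21842016] [ 0.92046685 -0.19718767  0.0688171  -0.33033621]
{'time_s': 0.1, 'joint_positions': array([-1.42298218e+00,  5.33094486e-02,  1.61414575e+00, -1.05241873e-05,
        1.47596358e+00, -1.19037593e-01]), 'joint_vel': array([-0.00012797, -0.00022208, -0.00242739,  0.00027252, -0.00010795,
       -0.00026359]), 'tau': array([ 1.62733968e-04, -3.94902098e+01, -3.71363139e+01, -5.46959120e-05,
        3.93737151e-03, -8.18866511e-06]), 'tool_pos': array([ 0.16470954, -0.60237826,  0.2521809 ]), 'ee_rot': array([ 9.91111486e-01,  1.33030778e-01, -1.83743864e-05, -9.12892294e-04]), 'contact_force': array([ 0.21644939, -0.51693608, -0.55902204]), 'wrist_torque': array([-0.00800785, -0.02158084, -0.00472477]), 'gripper_width': 1.0003304995387636}
```

View pics/top0.png

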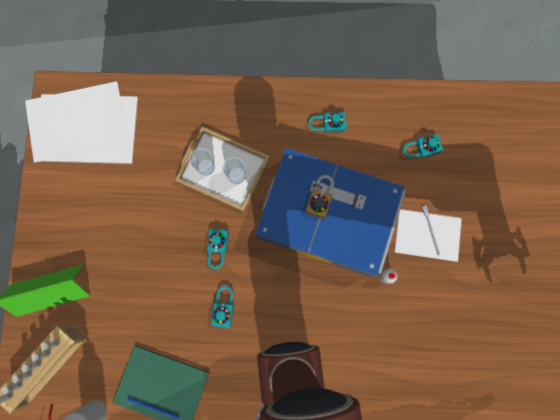

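View pics/side0.png

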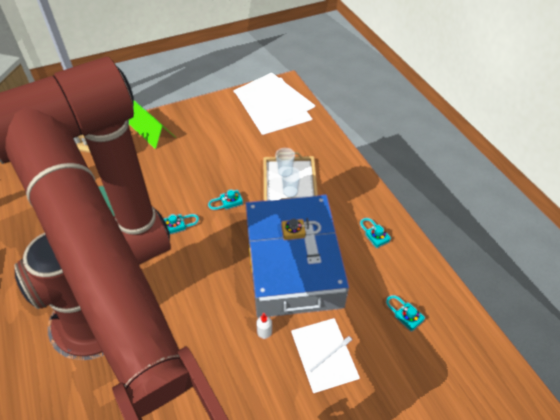

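Candidates for the lock: the brass one on the blue box at top (319,203) / side (293,229). The turquoise look-alikes are at top (330,122), (424,147), (217,245) and (222,308), all on the table. I choose the brass one on the box and will check it in a close crop.

```bash
python3 - <<'E'
from h import *
a=load('top0.png')['color'][165:255,270:390,::-1]; b=load('side0.png')['color'][195:275,240:350,::-1]
a=cv2.resize(a,(780,585),interpolation=cv2.INTER_CUBIC)
b=cv2.resize(b,(770,560),interpolation=cv2.INTER_CUBIC)
cv2.imwrite('pics/c1.png',a);cv2.imwrite('pics/c2.png',b)
E
```

```text
(no output)
```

View pics/c1.png

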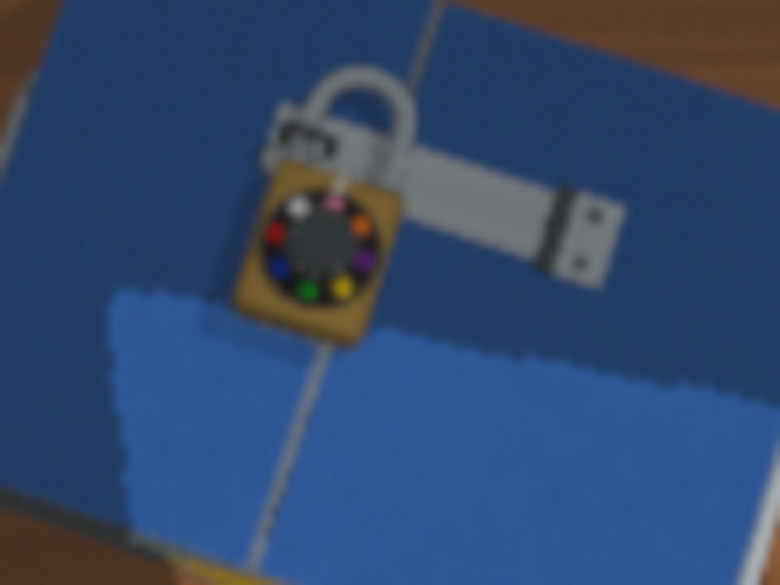

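View pics/c2.png

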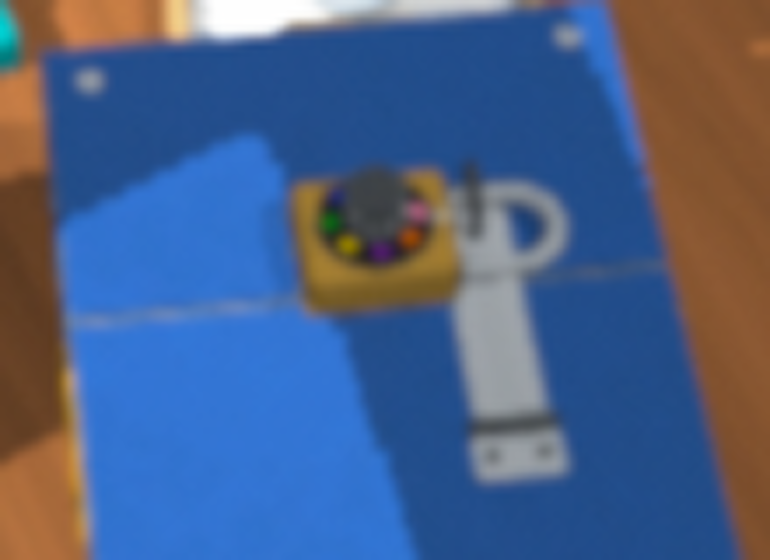

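The crop shows the brass lock with its shackle toe in the staple. The pink dot, at crop (335,203), is near the index, and green is opposite it at crop (309,291). The dial is therefore near −0.785 rad, and green needs about half a turn. Next I fit the poses.

```bash
python3 - <<'E'
from h import *
from scipy.optimize import least_squares
T=load('top0.png');S=load('side0.png')
ft=lambda p:((p[0]+.5)/6.5-.5+270,(p[1]+.5)/6.5-.5+165)
fs=lambda p:((p[0]+.5)/7-.5+240,(p[1]+.5)/7-.5+195)
top={0:(299,208),7:(335,203),6:(361,227),5:(366,261),4:(343,288),3:(309,291),2:(280,268),1:(276,233)}
side={7:(418,212),6:(411,238),5:(380,251),4:(348,244),3:(331,222)}
for nm,c,f,d in(('top',T,ft,top),('side',S,fs,side)):
    P={i:at_z(c,*f(p),0.1395) for i,p in d.items()}
    def res(q):
        return np.concatenate([[q[0]+q[3]*np.cos(q[2]+i*np.pi/4)-P[i][0],q[1]+q[3]*np.sin(q[2]+i*np.pi/4)-P[i][1]] for i in P])
    s=least_squares(res,[P[4][0],P[4][1],0.3,.0175]); print(nm,s.x,np.abs(s.fun).max())
    # s.x[2]: world yaw of the white dot
print('body corners top', [at_z(T,*ft(p),z).round(4) for p,z in(((280,163),.134),((404,193),.134),((357,345),.134),((236,305),.134))])
print('apex',at_z(T,*ft((362,70)),.127),'staple',at_z(T,*ft((307,140)),.125),at_z(S,*fs((473,200)),.125))
def show(pts): pass
# lid corners side/top
for c,l in((T,((286,151),(404,187),(380,274),(258,236))),):
    L=[at_z(c,*p,.11) for p in l]; print(np.round(L,4),np.mean(L,0))
    for a,b in((0,1),(1,2),(2,3),(3,0)):
        v=L[b]-L[a]; print(np.degrees(np.arctan2(v[1],v[0])),np.linalg.norm(v))
E
```

```text
top [ 0.5729737  -0.03342195  0.50781942  0.01758553] 0.00047215580924370865
side [ 0.57242461 -0.03338878  0.49501094  0.01714982] 0.0003388098449962004
body corners top [array([ 0.6065, -0.0176,  0.134 ]), array([ 0.5959, -0.0652,  0.134 ]), array([ 0.5367, -0.0479,  0.134 ]), array([ 0.5509, -0.0018,  0.134 ])]
apex [ 0.6455832  -0.04918805  0.127     ] staple [ 0.61775656 -0.02844329  0.125     ] [ 0.61674779 -0.03166792  0.125     ]
[[ 0.712   0.0515  0.11  ]
 [ 0.6243 -0.2506  0.11  ]
 [ 0.4036 -0.188   0.11  ]
 [ 0.4895  0.116   0.11  ]] [ 0.55733782 -0.06776988  0.11      ]
-106.19992333327855 0.31454330589237994
164.1791818081673 0.2294228029187472
74.22227624569301 0.3159486645734199
-16.1699548292787 0.23174594543359367
```

The poses agree between the two cameras. The lock centre is at (0.573, −0.033) with yaw about −16°, and the dial is at −0.78 rad. I'll turn the dial half a turn counter-clockwise, since that suits the wrist. First I move over to the lock.

>>> jog_arm(
  steps=[
    [[0.97, -0.79, 0], [0, 0, 0], 0],
    [[0.97, -0.79, 0], [0, 0, 0], 0],
    [[0.97, -0.79, 0], [0, 0, 0], 0],
    [[0.97, -0.79, 0], [0, 0, 0], 0],
    [[0.97, -0.79, 0], [0, 0, 0], 0],
  ],
  grip_force=60,
)

```text
time_s: 0.6
tool_pos: [0.2373, -0.4978, 0.2485]
ee_rot: [0.991, 0.13, -0.001, -0.004]
contact_force: [0.1, -1.5, 0.5]
gripper_width: 0.501
```

>>> jog_arm(
  steps=[
    [[0.97, -0.79, 0], [0, 0, 0], 0],
    [[0.97, -0.79, 0], [0, 0, 0], 0],
    [[0.97, -0.79, 0], [0, 0, 0], 0],
    [[0.97, -0.79, 0], [0, 0, 0], 0],
    [[0.97, -0.79, 0], [0, 0, 0], 0],
  ],
)

```text
time_s: 1.1
tool_pos: [0.3124, -0.3904, 0.2461]
ee_rot: [0.991, 0.13, -0.001, -0.006]
contact_force: [-0.5, -1.0, -0.1]
gripper_width: 0.502
```

>>> jog_arm(
  steps=[
    [[0.97, -0.79, 0], [0, 0, 0], 0],
    [[0.97, -0.79, 0], [0, 0, 0], 0],
    [[0.97, -0.79, 0], [0, 0, 0], 0],
    [[0.97, -0.79, 0], [0, 0, 0], 0],
    [[0.97, -0.79, 0], [0, 0, 0], 0],
  ],
)

```text
time_s: 1.6
tool_pos: [0.3873, -0.2832, 0.2444]
ee_rot: [0.992, 0.13, -0.002, -0.008]
contact_force: [0.2, 0.3, 0.6]
gripper_width: 0.502
```

>>> jog_arm(
  steps=[
    [[0.97, -0.79, 0], [0, 0, 0], 0],
    [[0.97, -0.79, 0], [0, 0, 0], 0],
    [[0.97, -0.79, 0], [0, 0, 0], 0],
    [[0.97, -0.79, 0], [0, 0, 0], 0],
    [[0.97, -0.79, 0], [0, 0, 0], 0],
  ],
)

```text
time_s: 2.1
tool_pos: [0.462, -0.1762, 0.2429]
ee_rot: [0.991, 0.13, -0.004, -0.009]
contact_force: [0.4, -0.2, -0.1]
gripper_width: 0.502
```

>>> jog_arm(
  steps=[
    [[1, -0.76, 0], [0, 0, 0], 0],
    [[1, -0.76, 0], [0, 0, 0], 0],
    [[1, -0.76, 0], [0, 0, 0], 0],
    [[1, -0.76, 0], [0, 0, 0], 0],
    [[1, -0.76, 0], [0, 0, 0], 0],
  ],
)

```text
time_s: 2.6
tool_pos: [0.5403, -0.0716, 0.2411]
ee_rot: [0.991, 0.13, -0.005, -0.01]
contact_force: [-0.0, -0.4, -0.5]
gripper_width: 0.5
```

>>> jog_arm(
  steps=[
    [[0, 0, 0], [0, 0, 1], 0],
    [[0, 0, 0], [0, 0, 1], 0],
    [[0, 0, 0], [0, 0, 1], 0],
    [[0, 0, 0], [0, 0, 1], 0],
    [[0, 0, 0], [0, 0, 1], 0],
  ],
)

```text
time_s: 3.1
tool_pos: [0.5404, -0.0676, 0.2376]
ee_rot: [0.996, -0.093, -0.01, -0.01]
contact_force: [0.1, -0.2, -0.0]
gripper_width: 0.498
```

```bash
cat >> h.py <<'E'
def need(target,yaw=None):
    """world target of TCP, desired yaw (deg) of tool x, pointing down -> units"""
    s=monitor.get_state(); r=R.from_quat(s['ee_rot']); M=r.as_matrix()
    print('t',round(s['time_s'],2),'pos',np.round(s['tool_pos'],4),'yaw',round(np.degrees(np.arctan2(M[1,0],M[0,0])),2),'F',np.round(s['contact_force'],1),'M',np.round(s['wrist_torque'],3),'w',round(s['gripper_width'],3),'q',np.round(s['joint_positions'],2))
    print('shift units',np.round(M.T@(np.array(target)-s['tool_pos'])/.02,2))
    if yaw is not None:
        a=np.radians(yaw); D=np.array([[np.cos(a),np.sin(a),0],[np.sin(a),-np.cos(a),0],[0,0,-1]])
        print('turn units',np.round(np.degrees((r.inv()*R.from_matrix(D)).as_rotvec())/5,2))
E
python3 -c "
from h import *
need([.5727,-.0334,.20],-16)"
```

```text
t 3.1 pos [ 0.5404 -0.0676  0.2376] yaw -10.69 F [ 0.1 -0.2 -0. ] M [-0.03  -0.025 -0.003] w 0.498 q [-0.27 -0.12  1.8   0.02  1.48  1.49]
shift units [ 1.31 -1.95  1.88]
turn units [-0.18  0.27  1.06]
```

>>> jog_arm(
  steps=[
    [[0.65, -0.97, 0.6], [-0.18, 0.27, 1], 0],
    [[0.65, -0.97, 0.6], [0, 0, 0], 0],
    [[0, 0, 0], [0, 0, 0], 0],
  ],
)

```text
time_s: 3.4
tool_pos: [0.5745, -0.0352, 0.2119]
ee_rot: [0.99, -0.14, -0.0, 0.0]
contact_force: [-0.6, -0.2, -0.9]
gripper_width: 0.5
```

```bash
python3 -c "
from h import *
need([.5727,-.0334,.168],-16)
c=shot('side','s1.png'); i=c['color'][150:300,220:400,::-1]; cv2.imwrite('pics/s1c.png',cv2.resize(i,(720,600),interpolation=cv2.INTER_CUBIC))
"
```

```text
t 3.4 pos [ 0.5745 -0.0352  0.2119] yaw -16.1 F [-0.6 -0.2 -0.9] M [-0.021  0.072  0.007] w 0.5 q [-0.19 -0.04  1.77 -0.    1.41  1.66]
shift units [-0.11 -0.06  2.19]
turn units [ 0.01  0.   -0.02]
```

View pics/s1c.png

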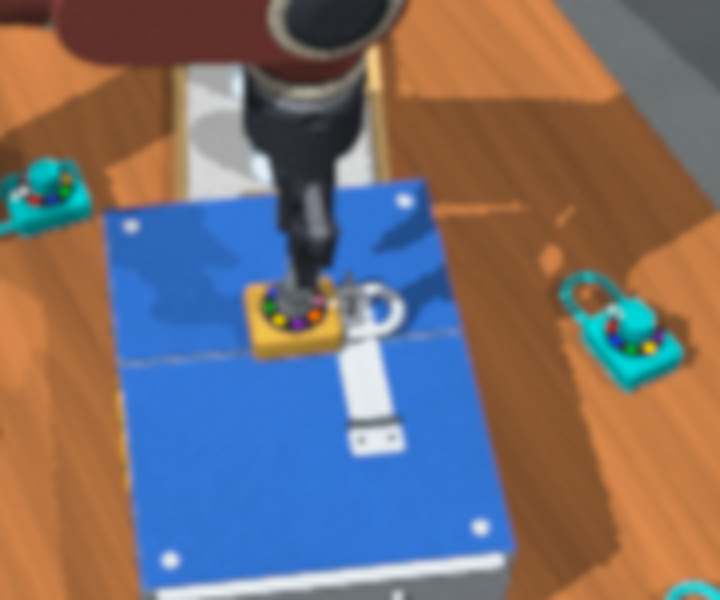

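The jaws are centred above the knob, at crop (300,295). I'll descend and close.

>>> jog_arm(
  steps=[
    [[-0.1, -0.05, 0.8], [0, 0, 0], 0],
    [[0, 0, 0.8], [0, 0, 0], 0],
    [[0, 0, 0.55], [0, 0, 0], 0],
    [[0, 0, 0], [0, 0, 0], 0],
  ],
)

```text
time_s: 3.85
tool_pos: [0.5707, -0.0356, 0.1658]
ee_rot: [0.99, -0.141, -0.001, 0.001]
contact_force: [-0.4, 0.5, 0.8]
gripper_width: 0.495
```

```bash
python3 -c "
from h import *
need([.5727,-.0334,.168],-16)
c=shot('side','s2.png'); i=c['color'][195:270,250:340,::-1]; cv2.imwrite('pics/s2c.png',cv2.resize(i,(720,600),interpolation=cv2.INTER_CUBIC))
"
```

```text
t 3.85 pos [ 0.5707 -0.0356  0.1658] yaw -16.19 F [-0.4  0.5  0.8] M [-0.009  0.104  0.001] w 0.495 q [-0.19 -0.    1.82 -0.    1.33  1.66]
shift units [ 0.07 -0.13 -0.11]
turn units [ 0.02  0.01 -0.04]
```

View pics/s2c.png

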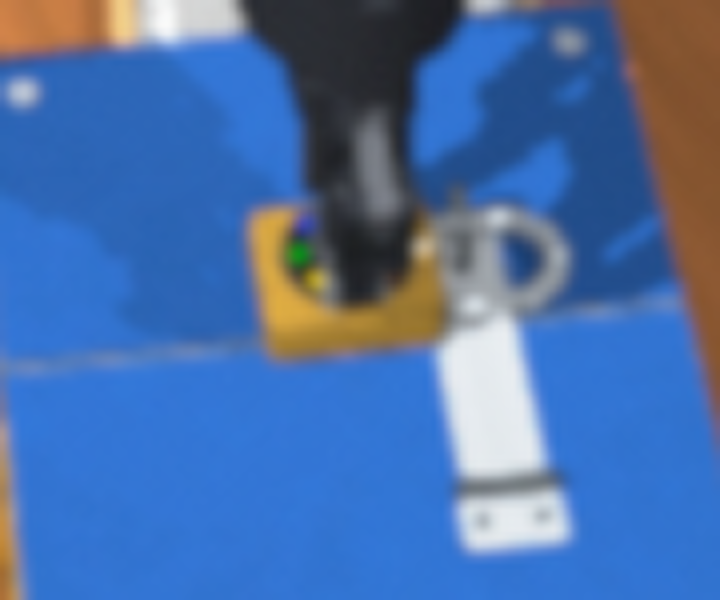

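>>> jog_arm(
  steps=[
    [[0.07, -0.13, -0.1], [0, 0, 0], -0.2],
    [[0, 0, 0], [0, 0, 0], -0.4],
    [[0, 0, 0], [0, 0, 0], -0.6],
    [[0, 0, 0], [0, 0, 0], -1],
    [[0, 0, 0], [0, 0, 0], -1],
  ],
  grip_force=50,
)

```text
time_s: 4.4
tool_pos: [0.5736, -0.0338, 0.1697]
ee_rot: [0.99, -0.141, 0.0, 0.001]
contact_force: [-0.3, 0.3, -1.0]
gripper_width: 0.263
```

```bash
python3 -c "
from h import *
need([.5727,-.0334,.168],-16)
c=load('s2.png')
for k in(0.022,0.026,0.03):
  p=np.array([.5707,-.0356])+k*np.array([-.276,-.961])
  for z in(.135,.14,.145,.15): print(k,z,proj(c,[*p,z]))
"
```

```text
t 4.4 pos [ 0.5736 -0.0338  0.1697] yaw -16.22 F [-0.3  0.3 -1. ] M [-0.015  0.048  0.096] w 0.263 q [-0.19 -0.    1.81 -0.    1.33  1.67]
shift units [-0.05 -0.01  0.09]
turn units [ 0.02 -0.01 -0.04]
0.022 0.135 [[294.10534861 233.69187681]]
0.022 0.14 [[294.14762011 232.56905955]]
0.022 0.145 [[294.19013552 231.43983203]]
0.022 0.15 [[294.23289696 230.30413871]]
0.026 0.135 [[294.34587435 234.86204648]]
0.026 0.14 [[294.38890827 233.74047141]]
0.026 0.145 [[294.43219093 232.61248168]]
0.026 0.15 [[294.47572449 231.47802162]]
0.03 0.135 [[294.58729886 236.0365784 ]]
0.03 0.14 [[294.63110055 234.91626208]]
0.03 0.145 [[294.67515586 233.7895268 ]]
0.03 0.15 [[294.71946699 232.65631675]]
```

The jaws have closed on the knob at about 22 mm. Now I turn counter-clockwise.

>>> jog_arm(
  steps=[
    [[0, 0, 0], [0, 0, -1], -1],
    [[0, 0, 0], [0, 0, -1], -1],
    [[0, 0, 0], [0, 0, -1], -1],
    [[0, 0, 0], [0, 0, -1], -1],
  ],
  grip_force=60,
)

```text
time_s: 4.8
tool_pos: [0.5742, -0.0361, 0.1699]
ee_rot: [0.999, 0.039, 0.001, 0.004]
contact_force: [0.6, -0.7, -1.1]
gripper_width: 0.259
```

```bash
python3 -c "
from h import *
need([.5727,-.0334,.168],-16)
c=shot('side','s3.png'); i=c['color'][195:270,250:340,::-1]; cv2.imwrite('pics/s3c.png',cv2.resize(i,(720,600),interpolation=cv2.INTER_CUBIC))
"
```

```text
t 4.8 pos [ 0.5742 -0.0361  0.1699] yaw 4.45 F [ 0.6 -0.7 -1.1] M [ 0.051 -0.051 -0.07 ] w 0.259 q [-0.19 -0.    1.81 -0.01  1.33  1.31]
shift units [-0.07 -0.14  0.09]
turn units [ 0.08 -0.04  4.09]
```

View pics/s3c.png

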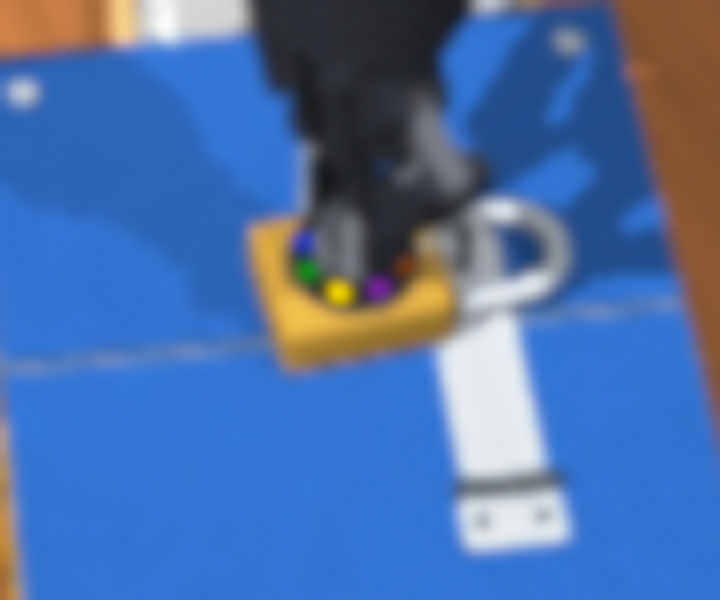

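The dial turns: yellow is moving CCW. The body has swung about 5° until stopped by the staple. I continue.

>>> jog_arm(
  steps=[
    [[0, 0, 0], [0, 0, -1], -1],
    [[0, 0, 0], [0, 0, -1], -1],
    [[0, 0, 0], [0, 0, -1], -1],
    [[0, 0, 0], [0, 0, -1], -1],
    [[0, 0, 0], [0, 0, -1], -1],
  ],
)

```text
time_s: 5.35
tool_pos: [0.5739, -0.036, 0.1698]
ee_rot: [0.966, 0.26, 0.0, 0.004]
contact_force: [1.9, 0.4, -1.7]
gripper_width: 0.257
```

>>> jog_arm(
  steps=[
    [[0, 0, 0], [0, 0, -1], -1],
    [[0, 0, 0], [0, 0, -1], -1],
    [[0, 0, 0], [0, 0, -1], -1],
    [[0, 0, 0], [0, 0, -1], -1],
    [[0, 0, 0], [0, 0, -1], -1],
  ],
)

```text
time_s: 5.85
tool_pos: [0.5747, -0.0378, 0.17]
ee_rot: [0.885, 0.466, -0.0, 0.006]
contact_force: [-0.3, 1.0, -2.3]
gripper_width: 0.251
```

```bash
python3 -c "
from h import *
need([.5740,-.0345,.168],0)
c=shot('side','s4.png'); i=c['color'][195:270,250:340,::-1]; cv2.imwrite('pics/s4c.png',cv2.resize(i,(720,600),interpolation=cv2.INTER_CUBIC))
"
```

```text
t 5.85 pos [ 0.5747 -0.0378  0.17  ] yaw 55.6 F [-0.3  1.  -2.3] M [ 0.127 -0.005  0.016] w 0.251 q [-0.19 -0.    1.81 -0.01  1.33  0.41]
shift units [ 0.12 -0.12  0.1 ]
turn units [1.500e-01 1.000e-02 1.112e+01]
```

View pics/s4c.png

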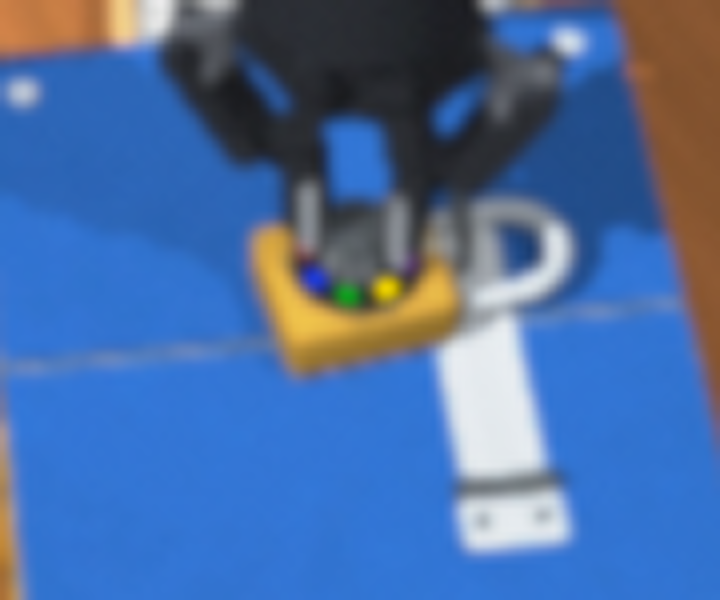

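Green is now at crop (348,295), and purple is near the index on its way around. Everything tracks, so I continue.

>>> jog_arm(
  steps=[
    [[0, 0, 0], [0, 0, -1], -1],
    [[0, 0, 0], [0, 0, -1], -1],
    [[0, 0, 0], [0, 0, -1], -1],
    [[0, 0, 0], [0, 0, -1], -1],
    [[0, 0, 0], [0, 0, -1], -1],
  ],
)

```text
time_s: 6.4
tool_pos: [0.5744, -0.0378, 0.1698]
ee_rot: [0.761, 0.649, -0.002, 0.006]
contact_force: [0.6, -0.0, -2.4]
gripper_width: 0.257
```

>>> jog_arm(
  steps=[
    [[0, 0, 0], [0, 0, -1], -1],
    [[0, 0, 0], [0, 0, -1], -1],
    [[0, 0, 0], [0, 0, -1], -1],
    [[0, 0, 0], [0, 0, -1], -1],
    [[0, 0, 0], [0, 0, -1], -1],
  ],
)

```text
time_s: 6.9
tool_pos: [0.5751, -0.0395, 0.1701]
ee_rot: [0.602, 0.799, -0.004, 0.007]
contact_force: [1.0, -0.1, -2.2]
gripper_width: 0.255
```

>>> jog_arm(
  steps=[
    [[0, 0, 0], [0, 0, -1], -1],
    [[0, 0, 0], [0, 0, -1], -1],
    [[0, 0, 0], [0, 0, -1], -1],
    [[0, 0, 0], [0, 0, -1], -1],
    [[0, 0, 0], [0, 0, -1], -1],
  ],
)

```text
time_s: 7.4
tool_pos: [0.5754, -0.0391, 0.1701]
ee_rot: [0.413, 0.911, -0.005, 0.007]
contact_force: [0.6, -1.5, -1.8]
gripper_width: 0.254
```

```bash
python3 -c "
from h import *
need([.5740,-.0345,.168],164)
c=shot('side','s5.png'); i=c['color'][195:270,250:340,::-1]; cv2.imwrite('pics/s5c.png',cv2.resize(i,(720,600),interpolation=cv2.INTER_CUBIC))
"
```

```text
t 7.4 pos [ 0.5754 -0.0391  0.1701] yaw 131.21 F [ 0.6 -1.5 -1.8] M [-0.409 -0.178 -0.181] w 0.254 q [-0.19 -0.    1.81 -0.01  1.32 -0.91]
shift units [0.22 0.1  0.1 ]
turn units [-0.1   0.17 -6.56]
```

View pics/s5c.png

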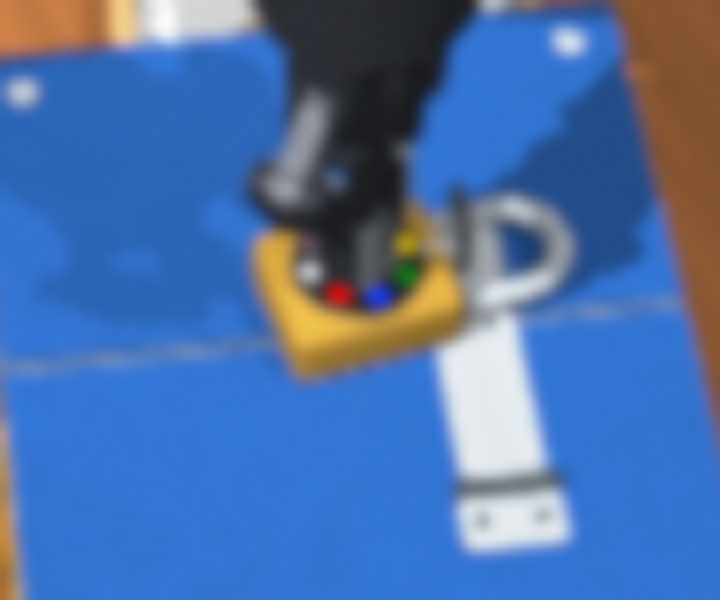

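Yellow, at crop (405,243), is at the index, so green is one click away.

>>> jog_arm(
  steps=[
    [[0, 0, 0], [0, 0, -1], -1],
    [[0, 0, 0], [0, 0, -1], -1],
    [[0, 0, 0], [0, 0, -1], -1],
    [[0, 0, 0], [0, 0, -1], -1],
  ],
)

```text
time_s: 7.85
tool_pos: [0.5759, -0.0405, 0.1702]
ee_rot: [0.249, 0.968, -0.007, 0.007]
contact_force: [1.5, -0.1, -1.5]
gripper_width: 0.259
```

>>> jog_arm(
  steps=[
    [[0, 0, 0], [0, 0, -1], -1],
    [[0, 0, 0], [0, 0, -1], -1],
    [[0, 0, 0], [0, 0, -1], -1],
    [[0, 0, 0], [0, 0, -1], -1],
    [[0, 0, 0], [0, 0, 0], -1],
  ],
)

```text
time_s: 8.35
tool_pos: [0.5753, -0.0397, 0.1702]
ee_rot: [0.079, 0.997, -0.007, 0.004]
contact_force: [-0.7, -0.5, -0.8]
gripper_width: 0.256
```

```bash
python3 -c "
from h import *
need([.5740,-.0345,.168],164)
c=shot('side','s6.png'); i=c['color'][195:270,250:340,::-1]; cv2.imwrite('pics/s6c.png',cv2.resize(i,(720,600),interpolation=cv2.INTER_CUBIC))
"
```

```text
t 8.35 pos [ 0.5753 -0.0397  0.1702] yaw 170.9 F [-0.7 -0.5 -0.8] M [0.051 0.089 0.021] w 0.256 q [-0.19 -0.    1.81 -0.01  1.32 -1.6 ]
shift units [0.1  0.25 0.1 ]
turn units [-0.16  0.12  1.38]
```

View pics/s6c.png

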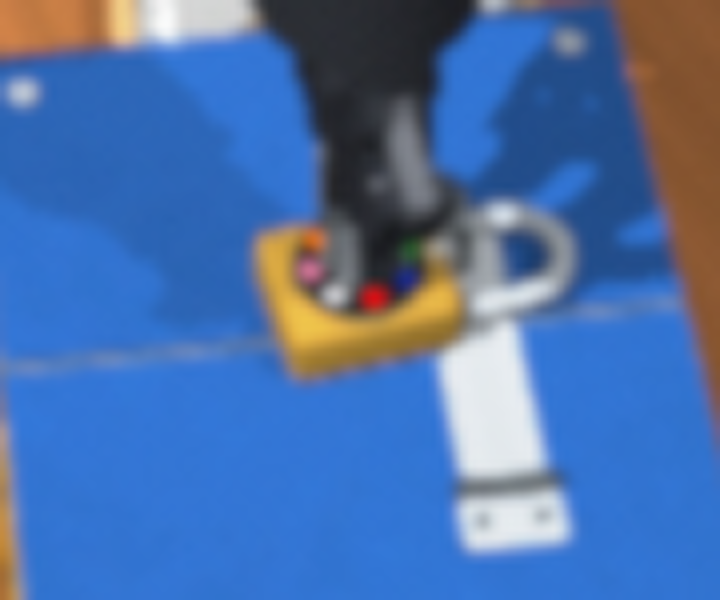

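Green is at the index side, with the torque near zero, so it is close to the click. I release, rise and check.

>>> jog_arm(
  steps=[
    [[0, 0, 0], [0, 0, 0], -0.2],
    [[0, 0, 0], [0, 0, 0], 0.2],
    [[0, 0, -1], [0, 0, 0], 0.6],
    [[0, 0, -1], [0, 0, 0], 1],
    [[0, 0, -1], [0, 0, 0], 1],
  ],
)

```text
time_s: 8.9
tool_pos: [0.5736, -0.0386, 0.2293]
ee_rot: [0.085, 0.996, -0.007, 0.002]
contact_force: [0.2, -0.3, -0.0]
gripper_width: 1.0
```

```bash
python3 -c "
from h import *
need([.5740,-.0345,.168],164)
c=shot('side','s7.png'); i=c['color'][195:270,250:340,::-1]; cv2.imwrite('pics/s7c.png',cv2.resize(i,(720,600),interpolation=cv2.INTER_CUBIC))
"
```

```text
t 8.9 pos [ 0.5736 -0.0386  0.2293] yaw 170.25 F [ 0.2 -0.3 -0. ] M [0.015 0.002 0.006] w 1.0 q [-0.19 -0.05  1.76 -0.01  1.43 -1.59]
shift units [0.03 0.25 3.06]
turn units [-0.16  0.07  1.25]
```

View pics/s7c.png

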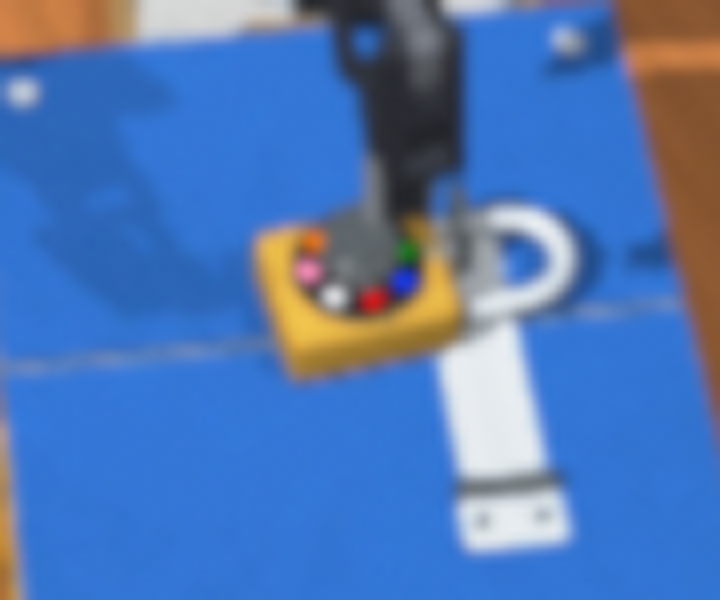

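```bash
python3 - <<'E'
from h import *
from scipy.optimize import least_squares
S=load('s7.png')
f=lambda p:((p[0]+.5)/8-.5+250,(p[1]+.5)/8-.5+195)
d={6:(313,242),7:(308,271),0:(335,297),1:(374,299),2:(405,281),3:(408,250)}
P={i:at_z(S,*f(p),0.1395) for i,p in d.items()}
res=lambda q:np.concatenate([[q[0]+.0175*np.cos(q[2]+i*np.pi/4)-P[i][0],q[1]+.0175*np.sin(q[2]+i*np.pi/4)-P[i][1]] for i in P])
s=least_squares(res,[.574,-.036,-2.5]); print(s.x,np.abs(s.fun).max(),'green yaw',np.degrees(s.x[2])+135)
# draw models of body for yaws
for yaw in(-12,-8,-5):
    a=np.radians(yaw); M=np.array([[np.cos(a),-np.sin(a)],[np.sin(a),np.cos(a)]])
    im=cv2.resize(S['color'][195:270,250:340,::-1],(720,600),interpolation=cv2.INTER_CUBIC)
    for z in(.110,.136):
        c=[np.r_[s.x[:2]+M@np.array(p),z] for p in((.031,.026),(.031,-.026),(-.031,-.026),(-.031,.026))]
        uv=proj(S,np.array(c)); uv=((uv-[250,195])+.5)*8-.5
        cv2.polylines(im,[uv.astype(np.int32)],True,(255,255,255),1)
    cv2.imwrite(f'pics/m{-yaw}.png',im[150:450,200:620])
cv2.imwrite('pics/mm.png',np.hstack([cv2.resize(cv2.imread(f'pics/m{k}.png'),(266,190)) for k in(12,8,5)]))
E
```

```text
[ 0.57332214 -0.03997226 -2.50013325] 0.0005750109562410594 green yaw -8.247083718336228
```

View pics/mm.png

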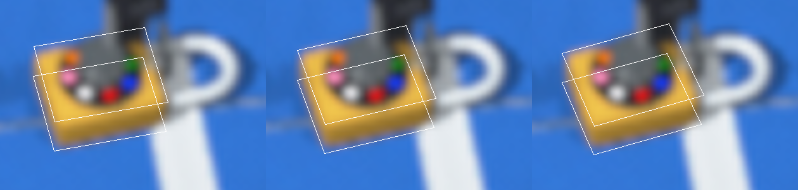

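View pics/m8.png

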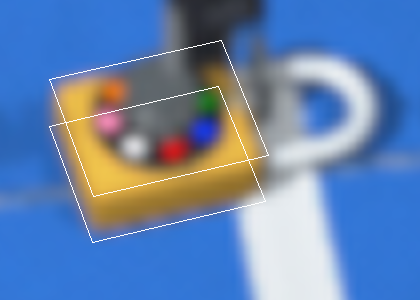

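The dots fit gives green at world yaw −8.2° and the body at about −8 to −9°. Green is therefore clicked in, within a degree or two, and the dial moved freely on release. Next I grip the body across its width.

```bash
python3 -c "
from h import *
need([.573,-.0395,.139],171.3)"
```

```text
t 8.95 pos [ 0.5757 -0.0389  0.234 ] yaw 170.26 F [ 1.1 -0.9  2.1] M [0.033 0.002 0.064] w 1.002 q [-0.19 -0.06  1.75 -0.01  1.43 -1.59]
shift units [0.18 0.01 4.75]
turn units [-0.16  0.14 -0.21]
```

>>> jog_arm(
  steps=[
    [[0.15, 0, 0.95], [-0.16, 0.14, -0.2], 1],
    [[0, 0, 0.95], [0, 0, 0], 1],
    [[0, 0, 0.9], [0, 0, 0], 1],
    [[0, 0, 0.8], [0, 0, 0], 1],
    [[0, 0, 0.5], [0, 0, 0], 1],
  ],
)

```text
time_s: 9.45
tool_pos: [0.5738, -0.0391, 0.1483]
ee_rot: [0.077, 0.997, 0.0, 0.002]
contact_force: [-0.2, 0.2, -1.2]
gripper_width: 0.999
```

```bash
python3 -c "
from h import *
need([.573,-.0395,.139],171.3)"
```

```text
t 9.45 pos [ 0.5738 -0.0391  0.1483] yaw 171.13 F [-0.2  0.2 -1.2] M [-0.03   0.002 -0.032] w 0.999 q [-0.2   0.02  1.83  0.    1.29 -1.61]
shift units [ 0.04 -0.03  0.46]
turn units [ 0.02  0.05 -0.03]
```

>>> jog_arm(
  steps=[
    [[0, 0, 0.4], [0, 0, 0], 1],
    [[0, 0, 0], [0, 0, 0], 0.6],
    [[0, 0, 0], [0, 0, 0], 0.4],
  ],
)

```text
time_s: 9.75
tool_pos: [0.5716, -0.0389, 0.1352]
ee_rot: [0.078, 0.997, 0.001, -0.001]
contact_force: [0.7, 0.0, 0.2]
gripper_width: 0.709
```

```bash
python3 -c "
from h import *
need([.573,-.0395,.136],171.3)
c=shot('side','s8.png'); i=c['color'][195:270,250:340,::-1]; cv2.imwrite('pics/s8c.png',cv2.resize(i,(720,600),interpolation=cv2.INTER_CUBIC))
"
```

```text
t 9.75 pos [ 0.5716 -0.0389  0.1352] yaw 171.08 F [0.7 0.  0.2] M [-0.101  0.008 -0.026] w 0.709 q [-0.2   0.03  1.84  0.    1.27 -1.61]
shift units [-0.08 -0.02 -0.04]
turn units [ 0.02 -0.03 -0.04]
```

View pics/s8c.png

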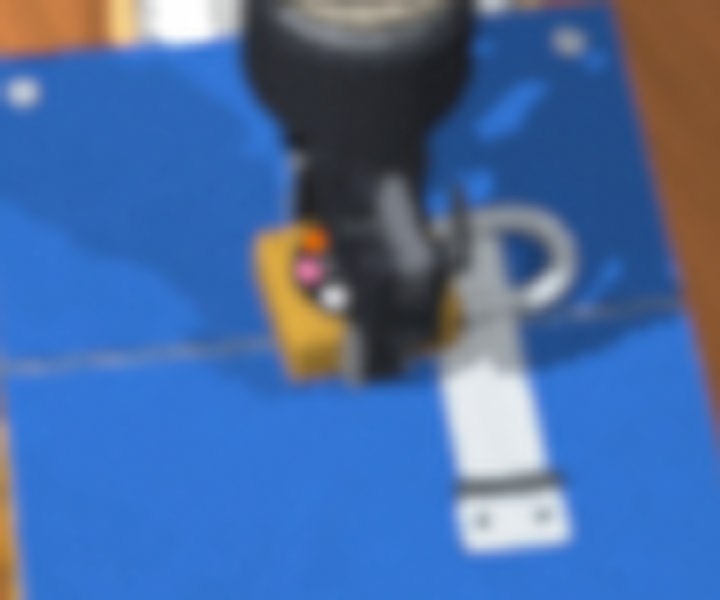

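The fingers straddle the body without touching the lid. I close.

>>> jog_arm(
  steps=[
    [[0, 0, 0], [0, 0, 0], 0.2],
    [[0, 0, 0], [0, 0, 0], 0],
    [[0, 0, 0], [0, 0, 0], 0],
    [[0, 0, 0], [0, 0, 0], -0.3],
    [[0, 0, 0], [0, 0, 0], -0.3],
  ],
  grip_force=60,
)

```text
time_s: 10.3
tool_pos: [0.572, -0.039, 0.1364]
ee_rot: [0.078, 0.997, 0.001, -0.0]
contact_force: [0.4, -0.1, -1.2]
gripper_width: 0.592
```

```bash
python3 -c "
from h import *
need([.573,-.0334,.137],164)"
```

```text
t 10.3 pos [ 0.572  -0.039   0.1364] yaw 171.08 F [ 0.4 -0.1 -1.2] M [-0.05  -0.02   0.004] w 0.592 q [-0.2   0.03  1.84  0.    1.27 -1.61]
shift units [-0.01  0.28 -0.03]
turn units [ 0.02 -0.01  1.42]
```

>>> jog_arm(
  steps=[
    [[0, 0.14, 0], [0, 0, 0.7], -1],
    [[0, 0.14, 0], [0, 0, 0.7], -1],
    [[0, 0, 0], [0, 0, 0], -1],
  ],
)

```text
time_s: 10.6
tool_pos: [0.5729, -0.0335, 0.1364]
ee_rot: [0.141, 0.99, 0.001, -0.0]
contact_force: [0.9, 0.0, -2.7]
gripper_width: 0.594
```

```bash
python3 -c "
from h import *
need([.573,-.0334,.137],164)
c=shot('side','s9.png'); i=c['color'][195:270,250:340,::-1]; cv2.imwrite('pics/s9c.png',cv2.resize(i,(720,600),interpolation=cv2.INTER_CUBIC))
"
```

```text
t 10.6 pos [ 0.5729 -0.0335  0.1364] yaw 163.84 F [ 0.9  0.  -2.7] M [ 0.125 -0.056 -0.008] w 0.594 q [-0.19  0.03  1.84  0.    1.27 -1.48]
shift units [-0.    0.01 -0.03]
turn units [ 0.01 -0.01 -0.03]
```

View pics/s9c.png

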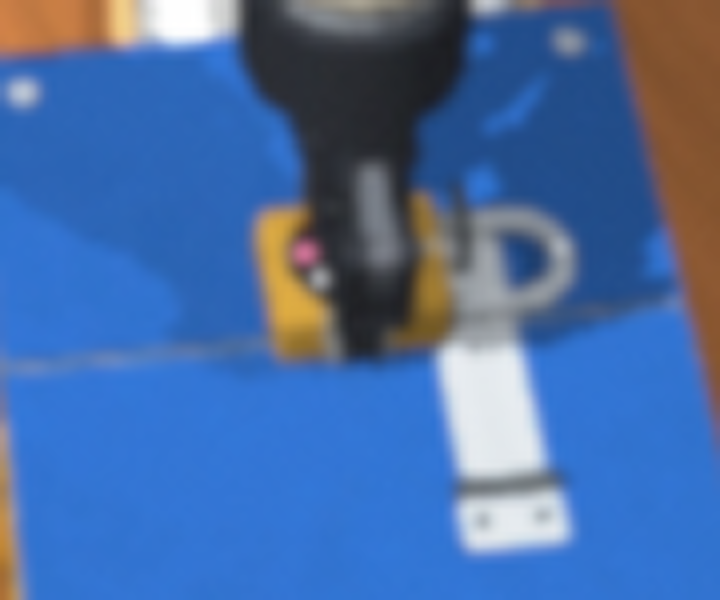

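The lock is gripped square to the box and aligned at the staple. Tool +x is the lock's −x, so I pull back while watching the force.

>>> jog_arm(
  steps=[
    [[0.3, 0, 0], [0, 0, 0], -1],
    [[0.3, 0, 0], [0, 0, 0], -1],
    [[0.2, 0, 0], [0, 0, 0], -1],
  ],
)

```text
time_s: 10.95
tool_pos: [0.5568, -0.0292, 0.1364]
ee_rot: [0.139, 0.99, 0.001, -0.0]
contact_force: [0.6, -0.7, -2.3]
gripper_width: 0.597
```

>>> jog_arm(
  steps=[
    [[0.2, 0, 0], [0, 0, 0], -1],
    [[0.2, 0, 0], [0, 0, 0], -1],
    [[0.2, 0, 0], [0, 0, 0], -1],
  ],
)

```text
time_s: 11.25
tool_pos: [0.5449, -0.0257, 0.1366]
ee_rot: [0.139, 0.99, 0.001, 0.002]
contact_force: [5.0, 0.1, -5.1]
gripper_width: 0.595
```

```bash
python3 -c "
from h import *
need([.573,-.0334,.137],164)
c=shot('side','s10.png'); i=c['color'][195:270,250:340,::-1]; cv2.imwrite('pics/s10c.png',cv2.resize(i,(720,600),interpolation=cv2.INTER_CUBIC))
"
```

```text
t 11.25 pos [ 0.5449 -0.0257  0.1366] yaw 164.04 F [ 5.   0.1 -5.1] M [-0.053 -0.569  0.056] w 0.595 q [-0.18 -0.04  1.9   0.    1.27 -1.48]
shift units [-1.45  0.02 -0.02]
turn units [0.02 0.04 0.01]
```

View pics/s10c.png

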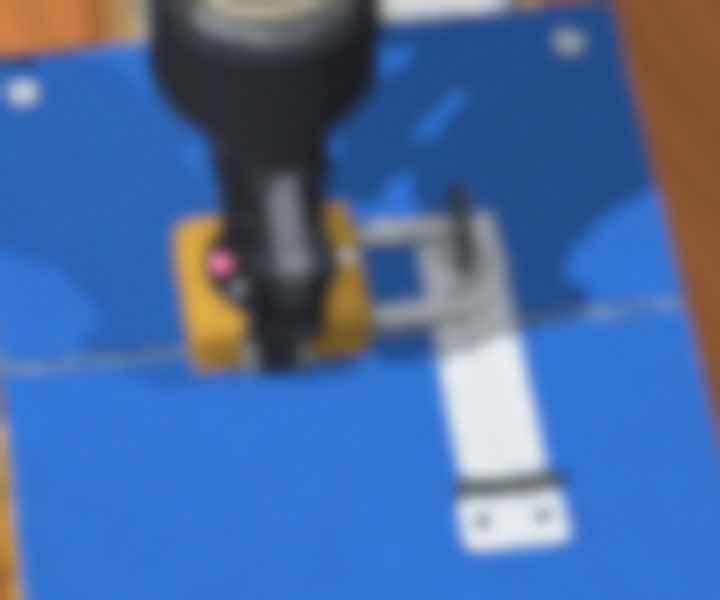

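With 29 mm of travel the bow is on the staple at about 5 N, so the shackle is sliding. I continue to the stop.

>>> jog_arm(
  steps=[
    [[0.2, 0, 0], [0, 0, 0], -1],
    [[0.2, 0, 0], [0, 0, 0], -1],
  ],
)

```text
time_s: 11.5
tool_pos: [0.537, -0.0233, 0.1366]
ee_rot: [0.139, 0.99, 0.001, 0.002]
contact_force: [4.9, -0.1, -5.7]
gripper_width: 0.595
```

>>> jog_arm(
  steps=[
    [[0.15, 0, 0], [0, 0, 0], -1],
  ],
)

```text
time_s: 11.6
tool_pos: [0.5338, -0.0224, 0.1365]
ee_rot: [0.139, 0.99, 0.001, 0.002]
contact_force: [4.0, -1.0, -5.4]
gripper_width: 0.595
```

>>> jog_arm(
  steps=[
    [[0.1, 0, 0], [0, 0, 0], -1],
  ],
)

```text
time_s: 11.7
tool_pos: [0.5317, -0.0218, 0.1366]
ee_rot: [0.139, 0.99, 0.001, 0.002]
contact_force: [4.4, -0.4, -5.0]
gripper_width: 0.594
```

```bash
python3 -c "
from h import *
need([.573,-.0334,.137],164)"
```

```text
t 11.7 pos [ 0.5317 -0.0218  0.1366] yaw 164.06 F [ 4.4 -0.4 -5. ] M [-0.035 -0.527  0.089] w 0.594 q [-0.18 -0.07  1.94  0.    1.27 -1.47]
shift units [-2.14  0.01 -0.01]
turn units [0.03 0.05 0.01]
```

>>> jog_arm(
  steps=[
    [[0.1, 0, 0], [0, 0, 0], -1],
  ],
)

```text
time_s: 11.8
tool_pos: [0.5296, -0.0212, 0.1365]
ee_rot: [0.139, 0.99, 0.001, 0.003]
contact_force: [4.1, 0.2, -4.5]
gripper_width: 0.592
```

>>> jog_arm(
  steps=[
    [[0.1, 0, 0], [0, 0, 0], -1],
  ],
)

```text
time_s: 11.9
tool_pos: [0.5282, -0.0208, 0.1367]
ee_rot: [0.139, 0.99, 0.001, 0.004]
contact_force: [9.4, -0.9, -6.7]
gripper_width: 0.593
```

```bash
python3 -c "
from h import *
need([.573,-.0334,.137],164)
c=shot('side','s11.png'); i=c['color'][195:270,250:340,::-1]; cv2.imwrite('pics/s11c.png',cv2.resize(i,(720,600),interpolation=cv2.INTER_CUBIC))
"
```

```text
t 11.9 pos [ 0.5282 -0.0208  0.1367] yaw 164.05 F [ 9.4 -0.9 -6.7] M [-1.540e-01 -1.288e+00 -1.000e-03] w 0.593 q [-0.18 -0.08  1.95  0.    1.27 -1.47]
shift units [-2.33  0.01  0.  ]
turn units [0.03 0.08 0.01]
```

View pics/s11c.png

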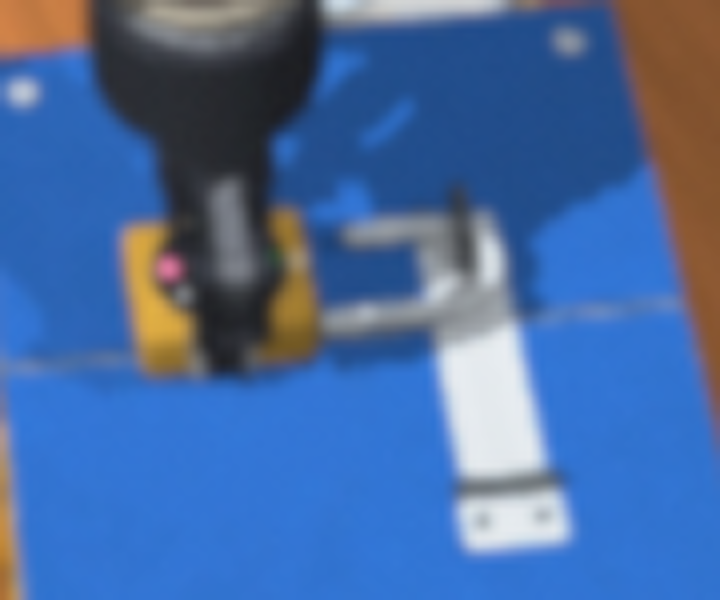

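The force is rising and the toe is clear of the end face. One firm pull will confirm the stop.

>>> jog_arm(
  steps=[
    [[0.12, 0, 0], [0, 0, 0], -1],
  ],
)

```text
time_s: 12.05
tool_pos: [0.5278, -0.0202, 0.1375]
ee_rot: [0.139, 0.99, 0.001, 0.007]
contact_force: [15.4, -0.7, -9.4]
gripper_width: 0.592
```

>>> jog_arm(
  steps=[
    [[0.12, 0, 0], [0, 0, 0], -1],
    [[0.05, 0, 0], [0, 0, 0], -1],
  ],
)

```text
time_s: 12.25
tool_pos: [0.5273, -0.0191, 0.1381]
ee_rot: [0.138, 0.99, 0.002, 0.011]
contact_force: [7.0, 1.0, -6.2]
gripper_width: 0.594
```

```bash
python3 -c "
from h import *
need([.573,-.0334,.137],164)
"
```

```text
t 12.25 pos [ 0.5273 -0.0191  0.1381] yaw 164.1 F [ 7.   1.  -6.2] M [ 0.341 -0.716  0.272] w 0.594 q [-0.18 -0.09  1.96  0.    1.26 -1.47]
shift units [-2.39 -0.06  0.11]
turn units [0.08 0.25 0.02]
```

This is the stop: the force reached 15 N with no further travel, 47 mm back in all. I relax the tilt and slide the lock forward about 47 mm so that the staple passes into the toe gap.

>>> jog_arm(
  steps=[
    [[-0.2, 0, 0.05], [0.08, 0.25, 0], -1],
    [[-0.3, 0, 0], [0, 0, 0], -1],
    [[-0.3, 0, 0], [0, 0, 0], -1],
    [[-0.3, 0, 0], [0, 0, 0], -1],
    [[-0.3, 0, 0], [0, 0, 0], -1],
  ],
)

```text
time_s: 12.75
tool_pos: [0.5531, -0.0267, 0.1367]
ee_rot: [0.138, 0.99, -0.0, -0.005]
contact_force: [-1.1, -0.3, -1.3]
gripper_width: 0.593
```

```bash
python3 -c "
from h import *
need([.5725,-.0331,.137],164)
"
```

```text
t 12.75 pos [ 0.5531 -0.0267  0.1367] yaw 164.12 F [-1.1 -0.3 -1.3] M [0.06  0.201 0.046] w 0.593 q [-0.18 -0.01  1.88 -0.    1.28 -1.48]
shift units [-1.02 -0.04 -0.03]
turn units [-0.02 -0.11  0.02]
```

>>> jog_arm(
  steps=[
    [[-0.3, 0, 0], [0, -0.1, 0], -1],
    [[-0.3, 0, 0], [0, 0, 0], -1],
    [[-0.2, -0.04, 0], [0, 0, 0], -1],
  ],
)

```text
time_s: 13.05
tool_pos: [0.5697, -0.0323, 0.1364]
ee_rot: [0.138, 0.99, -0.001, -0.001]
contact_force: [-1.3, 1.1, -0.5]
gripper_width: 0.591
```

>>> jog_arm(
  steps=[
    [[-0.12, 0, 0], [0, 0, 0], -1],
    [[0, 0, 0], [0, 0, 0], -1],
  ],
)

```text
time_s: 13.25
tool_pos: [0.5728, -0.0334, 0.1365]
ee_rot: [0.138, 0.99, -0.001, -0.001]
contact_force: [0.1, -0.4, -2.3]
gripper_width: 0.592
```

```bash
python3 -c "
from h import *
need([.5725,-.0331,.137],164)
c=shot('side','s12.png'); i=c['color'][195:270,250:340,::-1]; cv2.imwrite('pics/s12c.png',cv2.resize(i,(720,600),interpolation=cv2.INTER_CUBIC))
c=shot('top','t12.png'); i=c['color'][165:240,280:370,::-1]; cv2.imwrite('pics/t12c.png',cv2.resize(i,(720,600),interpolation=cv2.INTER_CUBIC))
"
```

```text
t 13.25 pos [ 0.5728 -0.0334  0.1365] yaw 164.09 F [ 0.1 -0.4 -2.3] M [ 0.12   0.015 -0.028] w 0.592 q [-0.19  0.03  1.83 -0.    1.27 -1.48]
shift units [ 0.02  0.01 -0.03]
turn units [-0.02 -0.01  0.02]
```

View pics/s12c.png

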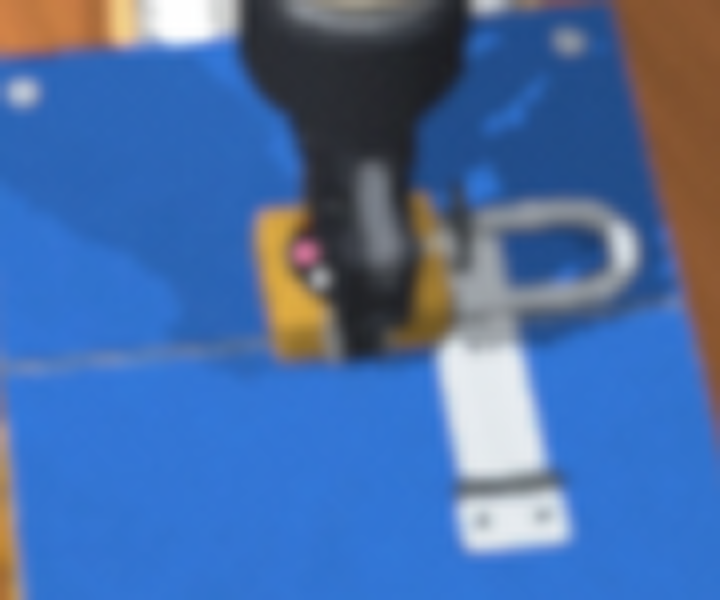

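View pics/t12c.png

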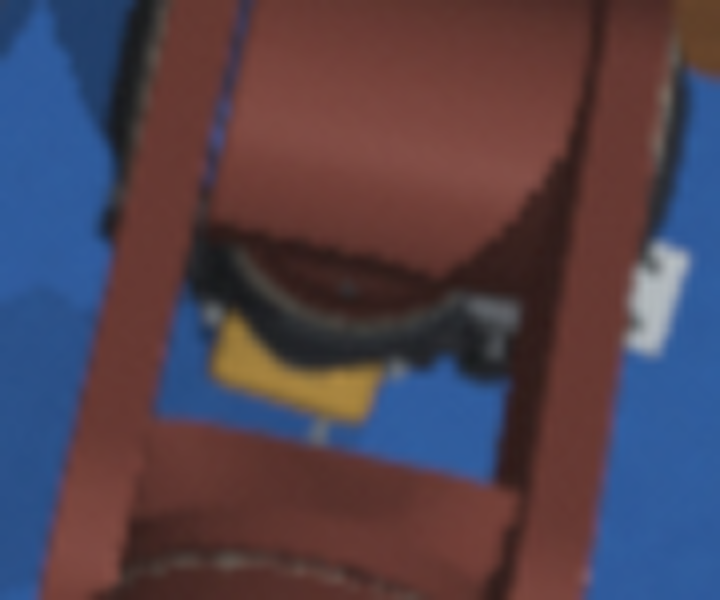

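The shackle is fully out, and the staple at crop (460,230) seems to sit just body-side of the toe tip at about (480,220). I find the end-face contact by feel to centre it in the gap.

>>> jog_arm(
  steps=[
    [[-0.12, 0, 0], [0, 0, 0], -1],
  ],
)

```text
time_s: 13.45
tool_pos: [0.5746, -0.0338, 0.1365]
ee_rot: [0.138, 0.99, -0.001, -0.001]
contact_force: [-1.2, 0.9, -0.6]
gripper_width: 0.596
```

>>> jog_arm(
  steps=[
    [[-0.12, 0, 0], [0, 0, 0], -1],
  ],
)

```text
time_s: 13.55
tool_pos: [0.5768, -0.0345, 0.1365]
ee_rot: [0.138, 0.99, -0.001, -0.001]
contact_force: [-0.9, 0.1, -0.3]
gripper_width: 0.59
```

>>> jog_arm(
  steps=[
    [[-0.1, 0, 0], [0, 0, 0], -1],
  ],
)

```text
time_s: 13.65
tool_pos: [0.5788, -0.035, 0.1365]
ee_rot: [0.138, 0.99, -0.001, -0.001]
contact_force: [-0.8, 1.4, -1.2]
gripper_width: 0.594
```

>>> jog_arm(
  steps=[
    [[-0.1, 0, 0], [0, 0, 0], -1],
  ],
)

```text
time_s: 13.75
tool_pos: [0.5794, -0.0352, 0.1364]
ee_rot: [0.138, 0.99, -0.001, -0.004]
contact_force: [-13.0, 2.5, 6.4]
gripper_width: 0.596
```

>>> jog_arm(
  steps=[
    [[-0.1, 0, 0], [0, 0, 0], -1],
  ],
)

```text
time_s: 13.85
tool_pos: [0.5795, -0.0352, 0.1365]
ee_rot: [0.138, 0.99, -0.001, -0.007]
contact_force: [-12.1, 2.7, 5.8]
gripper_width: 0.597
```

End-face contact is at x≈0.579, at about 13 N. I back off 4.5 mm to the middle of the gap and lift gently.

>>> jog_arm(
  steps=[
    [[0.22, 0, 0], [0, -0.15, 0], -1],
    [[0, 0, 0], [0, 0, 0], -1],
  ],
)

```text
time_s: 14.05
tool_pos: [0.5754, -0.0341, 0.1365]
ee_rot: [0.138, 0.99, -0.002, 0.0]
contact_force: [-0.5, 0.3, -3.4]
gripper_width: 0.592
```

```bash
python3 -c "
from h import *
need([.575,-.034,.1365],164)
"
```

```text
t 14.05 pos [ 0.5754 -0.0341  0.1365] yaw 164.15 F [-0.5  0.3 -3.4] M [0.141 0.148 0.053] w 0.592 q [-0.19  0.04  1.83 -0.    1.27 -1.48]
shift units [ 0.02 -0.   -0.  ]
turn units [-0.03  0.01  0.03]
```

>>> jog_arm(
  steps=[
    [[0, 0, -0.2], [0, 0, 0], -1],
    [[0, 0, -0.2], [0, 0, 0], -1],
  ],
)

```text
time_s: 14.25
tool_pos: [0.5748, -0.034, 0.1435]
ee_rot: [0.138, 0.99, -0.002, -0.0]
contact_force: [-0.2, 0.6, -3.8]
gripper_width: 0.594
```

>>> jog_arm(
  steps=[
    [[0, 0, -0.3], [0, 0, 0], -1],
    [[0, 0, -0.3], [0, 0, 0], -1],
  ],
)

```text
time_s: 14.45
tool_pos: [0.5746, -0.034, 0.1558]
ee_rot: [0.138, 0.99, -0.002, -0.001]
contact_force: [0.8, 0.3, -4.0]
gripper_width: 0.59
```

```bash
python3 -c "
from h import *
need([.575,-.034,.27],164)
c=shot('side','s13.png'); i=c['color'][180:270,240:348,::-1]; cv2.imwrite('pics/s13c.png',cv2.resize(i,(720,600),interpolation=cv2.INTER_CUBIC))
"
```

```text
t 14.45 pos [ 0.5746 -0.034   0.1558] yaw 164.14 F [ 0.8  0.3 -4. ] M [ 0.008  0.042 -0.026] w 0.59 q [-0.19  0.02  1.82 -0.    1.31 -1.48]
shift units [-0.01 -0.01 -5.71]
turn units [-0.04 -0.01  0.03]
```

View pics/s13c.png

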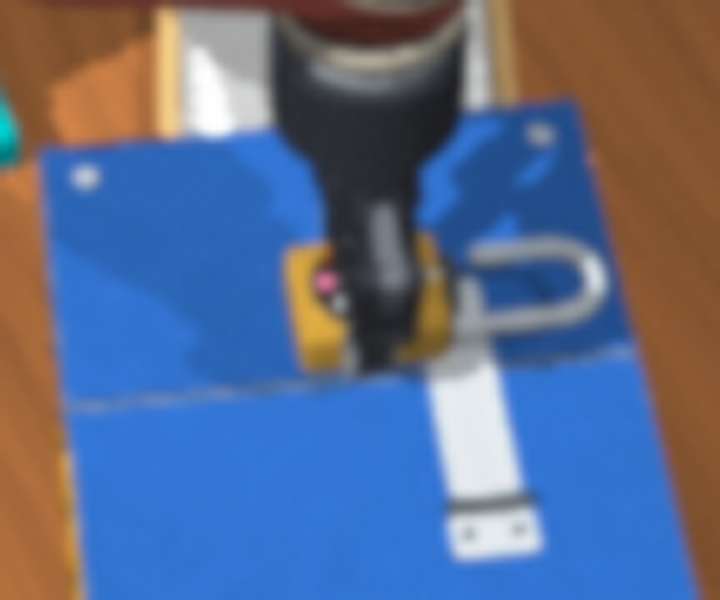

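The lift is free, with about 4 N of weight only. The toe is clear of the staple and the shackle stays out. I lift on to height.

>>> jog_arm(
  steps=[
    [[0, 0, -0.5], [0, 0, 0], -1],
    [[0, 0, -0.6], [0, 0, 0], -1],
    [[0, 0, -0.7], [0, 0, 0], -1],
    [[0, 0, -0.8], [0, 0, 0], -1],
    [[0, 0, -0.8], [0, 0, 0], -1],
  ],
)

```text
time_s: 15.0
tool_pos: [0.5747, -0.0338, 0.2296]
ee_rot: [0.138, 0.99, -0.002, -0.001]
contact_force: [0.5, -0.3, -3.3]
gripper_width: 0.595
```

>>> jog_arm(
  steps=[
    [[0, 0, -0.8], [0, 0, 0], -1],
    [[0, 0, -0.7], [0, 0, 0], -1],
    [[0, 0, -0.5], [0, 0, 0], -1],
    [[0, 0, -0.3], [0, 0, 0], -1],
    [[0, 0, 0], [0, 0, 0], -1],
  ],
)

```text
time_s: 15.5
tool_pos: [0.5765, -0.0339, 0.2856]
ee_rot: [0.138, 0.99, -0.002, 0.004]
contact_force: [0.3, 0.1, -3.2]
gripper_width: 0.594
```

>>> jog_arm(
  steps=[
    [[0, 0, 0], [0, 0, 0], -1],
    [[0, 0, 0], [0, 0, 0], -1],
    [[0, 0, 0], [0, 0, 0], -1],
  ],
)

```text
time_s: 15.8
tool_pos: [0.5756, -0.0338, 0.2833]
ee_rot: [0.138, 0.99, -0.002, 0.002]
contact_force: [-0.9, -0.6, -3.5]
gripper_width: 0.596
```

```bash
python3 -c "
from h import *
need([.575,-.034,.27],164); print(np.abs(monitor.get_state()['joint_vel']).max())
c=shot('side','s14.png'); i=c['color'][120:300,220:436,::-1]; cv2.imwrite('pics/s14c.png',cv2.resize(i,(720,600),interpolation=cv2.INTER_CUBIC))
"
```

```text
t 15.8 pos [ 0.5756 -0.0338  0.2833] yaw 164.14 F [-0.9 -0.6 -3.5] M [ 0.055  0.033 -0.009] w 0.596 q [-0.19 -0.08  1.69 -0.    1.52 -1.48]
shift units [ 0.03 -0.02  0.67]
turn units [-0.03  0.05  0.03]
0.008645581859415122
```

View pics/s14c.png

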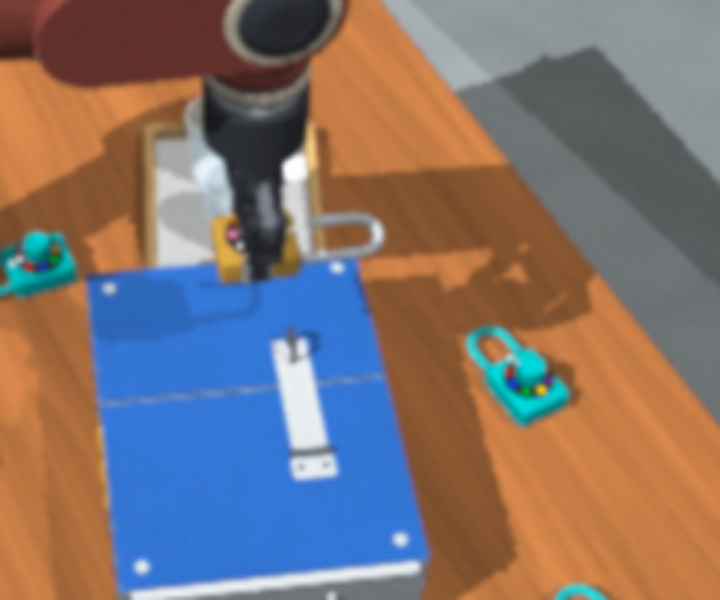

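The lock hangs level in the gripper with its shackle fully out, at crop (350,235). The staple stands empty, and the wrist carries about 3.5 N. I hand the job in.

```bash
python3 -c "
from h import *
print(ticket.job_done()); need([.575,-.034,.2833],164)"
```

```text
the job is handed in; nothing more can be done
None
the job is handed in; nothing more can be done
```

The padlock is unlocked, off the staple and held up in the gripper, and I handed the job in at about 16 s of the 61 s allowed. Handing in gives no verdict, so the result rests on my own checks.

**What I did:**
- **Dial:** I gripped the knob and turned it half a turn counter-clockwise, from pink to green.
- **Shackle:** I gripped the body across its width and squared it to the staple. I then pulled it back 47 mm until it met a firm stop at about 15 N.
- **Lifting off:** I slid the lock forward until its end face touched the staple, backed off about 4 mm and lifted it straight up.

**What the last checks showed:**
- **Green at the index:** the green dot was at −8.2° and the lock body at about −8° to −10°. The body angle was only judged by eye from an overlay whose outline sat a little off the picture. The shackle later opening fully confirms that green was clicked in.
- **Final pose:** the lock was level to within about half a degree and nearly still. Its underside was about 147 mm above the lid (worked out from the grip height), with only about 3.5 N of weight on the wrist.
- **Shackle:** it still looked fully out in the last side picture, taken just before handing in.
- **Bystanders:** I did not measure the beakers, dropper bottle or spatula again at the end. No move went near them and no unexpected contact force appeared.

One small disagreement: the gripper read about 50 mm on the 52 mm body and about 22 mm on the 25 mm knob. I put that down to a width offset, since both grips held.

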